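Put the swapped lids back on their own storage jars

ROBOT

A 6-joint arm with a two-finger parallel gripper is mounted at the origin on a cart in front of the work surface, level with it; the furniture and walls round the work are solid. World frame = base frame: x ahead of the robot, y to its left, z up, the work surface at z = 0. Lengths are in m, angles in rad, forces in N, time in s.
With the tool pointing down it reaches from about 0.3 to 0.875 m from the base axis. Payload 6.4 kg.
Tool frame: the origin (TCP) lies on the centre line of the jaws, within the pads' length; the fingertips stand 25 mm ahead of it and the grasp point (between the pads) lies 6 mm ahead of it (ctrl.tip_reach is the distance from the TCP to the fingertips, in m); z points along the fingers, y is the line along which they close (so a half turn about z gives the same grasp; the last joint's range is limited). The gripper opens to 85 mm and grips with 20 to 120 N. Pads are 22 mm wide; open, the fingers measure 114 mm over their backs; the gripper's body (76 mm by 85 mm) begins 54 mm behind the grasp point. The pads swing forward as they close: fully open they stand 13 mm farther back than shut.
Start: joints at [-1.398, 0.181, 1.607, -0, 1.354, -0.206], TCP at [0.213, -0.534, 0.256] pointing down, gripper open.
Joint ranges: [-2.99, 2.99], [-0.89, 2.07], [0.3, 2.58], [-1.14, 4.28], [0, 2.63], [-3.12, 3.12]. Speed limits (rad/s): [2.57, 2.57, 3.01, 3.14, 3.14, 3.14].

INTERFACE

Orientations are given as a unit quaternion [w, x, y, z].
In Python, from bench import ctrl gives the robot as it stands.
- The arm moves only by the tool servo_tool, never from a script. Its argument "motion" is a list that holds one entry, the list of rows, each a list of 5 numbers: the shift along the tool's x, y, z in cm, then the turn about the tool's z in degrees, then the closure, from -1 (fully open) to 1 (shut). In form: [[[dx, dy, dz, twist, claw], ...]]. A call has 1 to 5 rows; each row is the pose to reach, as a shift and turn from the pose commanded when the call began, along the tool's axes at that moment; what a row does not reach only later rows make up. A row lasts 1/10 s, in which the tool goes at most 50 mm and 8.59 degrees, less where a joint would pass 70% of its speed; a pose out of reach is approached as far as the arm can. A call with a gripper value outside its range is refused whole. The fingers move at their own pace and stop on an object; the grip force is fixed at half the most. Time passes only in rows, so rows that repeat a pose let the fingers close. It gives the time, the measured TCP pose, the force, the opening and the grip force at its end, in the units of the state.
- ctrl.get_obs(): the state, without advancing time (a new reading comes with each control period).
- ctrl.camera(name): name is "scene" or "top" or "wrist"; returns a dict with "pixels" (420x560x3 uint8, red, green, blue), "depth" (420x560 float32, m along the optical axis (not along the pixel's ray), 0 where there is no reading), "fx", "fy", "cx", "cy" (pixels), "R" (3x3) and "t" (3): a world point X has camera coordinates R X + t; the wrist camera has in their place "hand_eye" (4x4, takes a point from camera to tool coordinates, whose origin is the TCP and whose axes are the flange's). Camera axes: x right, y down, z forward; pixel columns grow to the right and rows downward; lengths in m; the calibration is good to about 2 mm. The wrist camera is an equidistant fisheye: a pixel r from the principal point sees the ray r / f radians off the axis. A picture is of the moment at which its call begins: read the wrist's pose just before it.
- ctrl.hand_in(): hands the job in; it is judged then, once.
The state is a dict: "time_s": time; "q": joint angles; "dq": joint speeds; "joint_efforts": joint torques, N m; "eef_pos": TCP position; "eef_rot": TCP orientation; "wrist_force": force on the tool from outside, world axes, zero at the start; "torque": the same for the moment, N m; "opening": opening from 0.0 (shut) to 1.0 (fully open); "grasp_force": force on a finger pad.
Only numpy, scipy, OpenCV 4.12 (cv2) and the standard library are available. Lean on these libraries where they do the work, as an engineer would, in place of code of your own. Each camera call takes 0.05 s, during which the arm holds its last target. There are 200 camera calls.

TASK

After the washing-up the lids of the four glazed storage jars were put on the wrong jars. Put every lid back on the jar of its own colour, fully seated with the knob upright; there is a free spot on the worktop between the jars to park one on the way. Leave the jars standing where they are, and do not disturb the espresso cup or the honey jar.

Things in the scene. Friction and masses are not known exactly. Their poses are not given: they have to be found in the camera images.
- jar_ochre: ochre-yellow glazed stoneware storage jar with a bare clay foot, loose, 0.4 to 0.85 kg, open at the top under its lid: 80 mm across the belly, 90 mm tall, rim 70 mm across outside with a round mouth 54 mm across. Origin: centre of its underside, z up along its axis.
- jar_blue: dark blue glazed stoneware storage jar with a bare clay foot, loose, 0.4 to 0.85 kg, open at the top under its lid: 80 mm across the belly, 90 mm tall, rim 70 mm across outside with a round mouth 54 mm across. Origin: centre of its underside, z up along its axis.
- jar_red: dark red glazed stoneware storage jar with a bare clay foot, loose, 0.4 to 0.85 kg, open at the top under its lid: 80 mm across the belly, 90 mm tall, rim 70 mm across outside with a round mouth 54 mm across. Origin: centre of its underside, z up along its axis.
- jar_green: sage-green glazed stoneware storage jar with a bare clay foot, loose, 0.4 to 0.85 kg, open at the top under its lid: 80 mm across the belly, 90 mm tall, rim 70 mm across outside with a round mouth 54 mm across. Origin: centre of its underside, z up along its axis.
- lid_ochre: loose ochre-yellow lid, 0.1 kg: disc 65 mm across, round wooden knob 25 mm across, pale plug below (49 mm across, tapering to 42, 11 mm deep) that fits any jar's mouth. Origin: centre of the plug's underside, z up; disc from 11 to 18 mm, knob top at 47 mm. Seated, the disc rests on the rim, origin 79 mm above the jar's. Stands on its plug on the worktop.
- lid_blue: loose dark blue lid, 0.1 kg: disc 65 mm across, round wooden knob 25 mm across, pale plug below (49 mm across, tapering to 42, 11 mm deep) that fits any jar's mouth. Origin: centre of the plug's underside, z up; disc from 11 to 18 mm, knob top at 47 mm. Seated, the disc rests on the rim, origin 79 mm above the jar's. Stands on its plug on the worktop.
- lid_red: loose dark red lid, 0.1 kg: disc 65 mm across, round wooden knob 25 mm across, pale plug below (49 mm across, tapering to 42, 11 mm deep) that fits any jar's mouth. Origin: centre of the plug's underside, z up; disc from 11 to 18 mm, knob top at 47 mm. Seated, the disc rests on the rim, origin 79 mm above the jar's. Stands on its plug on the worktop.
- lid_green: loose sage-green lid, 0.1 kg: disc 65 mm across, round wooden knob 25 mm across, pale plug below (49 mm across, tapering to 42, 11 mm deep) that fits any jar's mouth. Origin: centre of the plug's underside, z up; disc from 11 to 18 mm, knob top at 47 mm. Seated, the disc rests on the rim, origin 79 mm above the jar's. Stands on its plug on the worktop.
- espresso_cup: bystander: small green and white espresso cup with a handle, 64 x 89 x 48 mm, loose on the worktop; origin at the centre of its underside
- honey_jar: bystander: round glass jar of honey with a black cap, 65 mm across, 86 mm tall, loose on the worktop; origin at the centre of its underside

How it is judged:
At the end, for the whole second after the job is handed in: Each of the four lids sits in the jar of its own colour, centred within 6 mm and fully seated (disc on the rim to within about 4 mm, not askew), all jars upright within 40 mm of where they stood, everything at rest (horizontal distance between lid_ochre and jar_ochre below 0.006 m and z of lid_ochre in the frame of jar_ochre between 0.075 and 0.0825 m and angle between the z axis of lid_ochre and the z axis of jar_ochre, either way round below 0.07 rad and linear speed of each of lid_ochre, jar_ochre, lid_blue, jar_blue, lid_red, jar_red, lid_green, jar_green below 0.02 m/s and angle between each of jar_ochre, jar_blue, jar_red, jar_green's own z axis and vertical below 0.07 rad and distance of each of jar_ochre, jar_blue, jar_red, jar_green from where it was at the start of the episode below 0.04 m and horizontal distance between lid_blue and jar_blue below 0.006 m and z of lid_blue in the frame of jar_blue between 0.075 and 0.0825 m and angle between the z axis of lid_blue and the z axis of jar_blue, either way round below 0.07 rad and horizontal distance between lid_red and jar_red below 0.006 m and z of lid_red in the frame of jar_red between 0.075 and 0.0825 m and angle between the z axis of lid_red and the z axis of jar_red, either way round below 0.07 rad and horizontal distance between lid_green and jar_green below 0.006 m and z of lid_green in the frame of jar_green between 0.075 and 0.0825 m and angle between the z axis of lid_green and the z axis of jar_green, either way round below 0.07 rad); the robot touches nothing.
It fails at once if a jar is tipped over (angle between any of jar_ochre, jar_blue, jar_red, jar_green's own z axis and vertical above 0.4 rad).
It fails at once if the espresso cup or the honey jar is pushed away or tipped (distance of any of espresso_cup, honey_jar from where it was at the start of the episode above 0.03 m or angle between any of espresso_cup, honey_jar's own z axis and vertical above 0.4 rad).
It also fails if it takes over 125 s, if anything falls off the work surface, if the arm or the gripper's body presses on something with over 40 N, if the wrist force passes 120 N, or if a joint passes its speed limit or range.

## Working session

There is one attempt and no reset: what is moved stays moved. The work goes in short steps, Python scripts to look and compute and a tool call to move; the robot and the scene stay as the last step left them, time stands still between calls to the robot, and variables do not carry over. Pictures are saved under pics/ and viewed, at most 14 in all, crops included, and the job is handed in when it is done.

Besides the shell and the picture viewer there is one more tool, called after "Call:" as name(argument=value, ...) on one line, values as JSON. servo_tool: Moves the arm, as the interface text tells. Its arguments: {"type":"object","properties":{"motion":{"type":"array"}},"required":["motion"]}

```bash
mkdir -p pics; python3 - <<'E'
from bench import ctrl
import cv2,numpy as np
o=ctrl.get_obs();print(o)
for n in("top","scene"):
    c=ctrl.camera(n);np.savez(f"pics/{n}0.npz",**c)
    cv2.imwrite(f"pics/{n}0.png",c["pixels"][:,:,::-1])
    print(n,c["fx"],c["cx"],c["cy"],c["R"],c["t"])
a=cv2.imread("pics/top0.png");b=cv2.imread("pics/scene0.png")
E
```

```text
{'time_s': 0.0, 'q': array([-1.39831117e+00,  1.81531336e-01,  1.60800052e+00,  2.22710767e-06,
        1.35382272e+00, -2.06295154e-01]), 'dq': array([ 0.0004224 ,  0.00051088, -0.0006817 ,  0.00063759,  0.00070872,
       -0.00079936]), 'joint_efforts': array([ 3.01652335e-04, -4.44881415e+01, -3.51326430e+01, -2.27512246e-04,
        9.16419842e-03, -8.80264395e-06]), 'eef_pos': array([ 0.21255752, -0.53371894,  0.2553932 ]), 'eef_rot': array([-8.80813213e-04,  9.82118891e-01,  1.88259681e-01,  1.59789528e-05]), 'wrist_force': array([-0.0068433 , -0.03887518,  0.62877669]), 'torque': array([-0.01653014,  0.00758567, -0.04041254]), 'grasp_force': 0.0, 'opening': 1.0019989189360892}
top 422.3420855075638 282.59120096387124 216.05383600003117 [[ 0.02794787 -0.99960093 -0.00411047]
 [-0.99169523 -0.02720995 -0.12569878]
 [ 0.12553677  0.00758935 -0.99205994]] [-0.1039693   0.52416971  1.07878531]
scene 496.31589121458916 278.32745911543134 206.82346535459675 [[ 0.4751568  -0.87989117  0.00418898]
 [-0.3398775  -0.18792694 -0.92150244]
 [ 0.81160908  0.43643441 -0.38834998]] [-0.31089538  0.24197583  0.7334165 ]
```

View pics/top0.png

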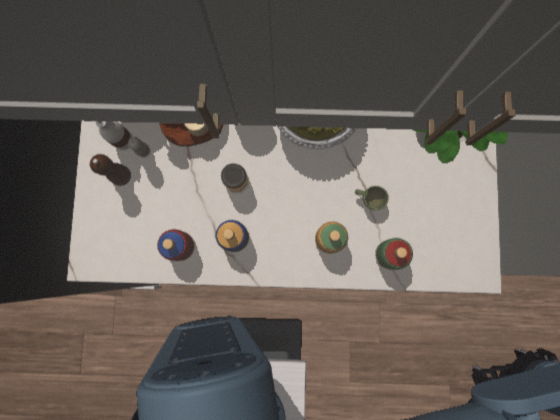

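View pics/scene0.png

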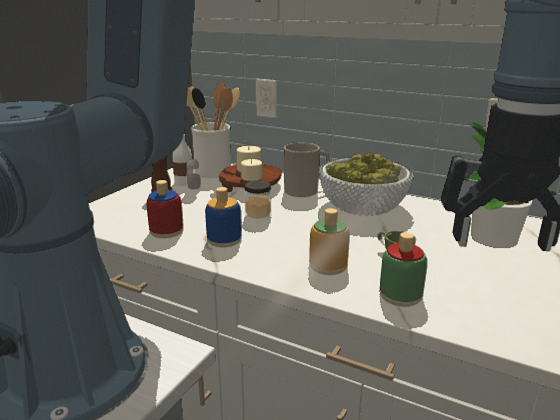

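The top view shows the lids' knobs at about (168,244) blue lid on red jar, (229,234) ochre on blue, (335,236) green on ochre and (402,253) red on green. The honey jar is at (234,178), the cup at (375,197), and there is free worktop around (280,235). The scene view confirms the same 4-cycle.

```bash
cat > h.py <<'E'
import numpy as np,cv2
from scipy.spatial.transform import Rotation as Ro
from scipy.optimize import least_squares
def cloud(c):
    v,u=np.indices(c["depth"].shape);d=c["depth"]
    P=np.stack([(u-c["cx"])/c["fx"]*d,(v-c["cy"])/c["fy"]*d,d],-1)
    W=(P-c["t"])@c["R"]; W[d==0]=np.nan; return W
def circ(p,r):
    f=lambda s:np.hypot(*(p-s).T)-r
    return least_squares(f,p.mean(0),loss='soft_l1',f_scale=.002)
def tool(o):
    q=o["eef_rot"];return Ro.from_quat([q[1],q[2],q[3],q[0]]).as_matrix()
def delta(o,tgt):  # cm in tool axes
    return np.round(tool(o).T@(np.array(tgt)-o["eef_pos"])*100,2)
def lids(c,lo=.1,hi=.14,box=((.2,.6),(-.5,.6))):
    W=cloud(c);m=(W[...,2]>lo)&(W[...,2]<hi)&(W[...,0]>box[0][0])&(W[...,0]<box[0][1])&(W[...,1]>box[1][0])&(W[...,1]<box[1][1])
    n,L,st,_=cv2.connectedComponentsWithStats(m.astype(np.uint8))
    return [(W[L==i],c["pixels"][L==i].mean(0).round(),st[i]) for i in range(1,n) if st[i,4]>20]
E
python3 - <<'E'
from h import *
for n in("top","scene"):
    c=dict(np.load(f"pics/{n}0.npz"))
    print(n)
    for lo,hi in((.118,.135),(.088,.104)):
        for P,col,st in lids(c,lo,hi):
            e=(P.min(0)+P.max(0))/2
            print(lo,len(P),"mean",P.mean(0).round(4),"mid",e.round(4),"ext",np.ptp(P,axis=0).round(3),col,st[:4])
    W=cloud(c);print("table z",np.nanmedian(W[235,265:295,2]) if n=="top" else "")
    if n=="top":
        for nm,(u,v) in dict(honey=(234,175),cup=(375,197)).items(): print(nm,W[v,u])
        for v in (180,220,235,250,270): print(W[v,280])
E
```

```text
top
0.118 513 mean [0.4483 0.4849 0.1265] mid [0.4504 0.485  0.1265] ext [0.297 0.007 0.017] [36. 35. 34.] [ 34 175  17 125]
0.118 88 mean [0.4682 0.0396 0.1248] mid [0.4684 0.0397 0.1244] ext [0.025 0.024 0.01 ] [182. 149. 108.] [223 229  11  11]
0.118 84 mean [ 0.4712 -0.2158  0.1252] mid [ 0.4718 -0.2159  0.1249] ext [0.022 0.022 0.009] [180. 150. 110.] [330 231  10  10]
0.118 88 mean [0.4403 0.1831 0.1246] mid [0.4403 0.1829 0.1238] ext [0.024 0.023 0.011] [172. 143. 109.] [163 239  11  11]
0.118 90 mean [ 0.435  -0.3747  0.1248] mid [ 0.4355 -0.3753  0.1234] ext [0.022 0.023 0.011] [176. 143. 105.] [396 248  11  10]
0.088 435 mean [0.4497 0.485  0.0958] mid [0.4506 0.4847 0.096 ] ext [0.297 0.006 0.016] [38. 36. 35.] [ 42 178  16 121]
0.088 512 mean [0.4676 0.038  0.0946] mid [0.4688 0.0392 0.0958] ext [0.07  0.07  0.015] [148. 117.  81.] [216 221  29  29]
0.088 510 mean [ 0.4714 -0.2143  0.0943] mid [ 0.4721 -0.215   0.0959] ext [0.068 0.067 0.016] [101. 112.  82.] [319 223  28  28]
0.088 509 mean [0.4405 0.1806 0.0944] mid [0.4415 0.1822 0.0949] ext [0.072 0.07  0.014] [ 72.  
[... 785 characters left out ...]
xt [0.026 0.024 0.01 ] [173. 148. 103.] [325 208  13   9]
0.118 121 mean [ 0.4299 -0.3761  0.1243] mid [ 0.4328 -0.3754  0.1232] ext [0.026 0.024 0.01 ] [179. 155. 108.] [400 232  15  10]
0.088 309 mean [0.4289 0.1748 0.0947] mid [0.435  0.1804 0.096 ] ext [0.068 0.068 0.016] [63. 64. 91.] [148 190  32  14]
0.088 342 mean [0.4566 0.0318 0.0948] mid [0.4661 0.0384 0.0961] ext [0.069 0.069 0.016] [142. 115.  75.] [207 197  32  15]
0.088 437 mean [ 0.4584 -0.2204  0.0949] mid [ 0.4686 -0.2157  0.096 ] ext [0.067 0.071 0.016] [111. 122.  86.] [312 219  37  17]
0.088 589 mean [ 0.4217 -0.3791  0.0949] mid [ 0.4296 -0.3765  0.0959] ext [0.066 0.069 0.016] [120.  64.  49.] [385 243  41  21]
table z
```

Call:
servo_tool(motion=[[[5,-1.3,0,5,-1],[10,-2.6,1,10,-1],[15,-3.9,2,15,-1],[20,-5.2,3.5,20,-1],[24,-6,4.9,21.7,-1]]])

```text
time_s: 0.6
eef_pos: [0.4118, -0.3903, 0.2082]
eef_rot: [0.0, 1.0, -0.001, 0.0]
wrist_force: [0.5, -1.0, 0.2]
opening: 1.0
grasp_force: 0.0
```

```bash
python3 - <<'E'
from h import *
from bench import ctrl
o=ctrl.get_obs();print(o["time_s"],o["eef_pos"],tool(o).round(3).tolist(),o["q"].round(2))
print(delta(o,[.434,-.375,.206]))
E
```

```text
0.6 [ 0.41182957 -0.39029555  0.20819004] [[1.0, -0.003, 0.0], [-0.003, -1.0, -0.0], [0.0, 0.0, -1.0]] [-0.97  0.21  1.67 -0.    1.26  0.61]
[ 2.21 -1.54  0.22]
```

Call:
servo_tool(motion=[[[2.2,-1.5,0.2,0,-1],[2.2,-1.5,0.2,0,-1],[2.2,-1.5,0.2,0,-1]]])

```text
time_s: 0.9
eef_pos: [0.4325, -0.3763, 0.2061]
eef_rot: [-0.0, 1.0, 0.001, -0.0]
wrist_force: [-0.2, 0.3, -0.1]
opening: 0.999
grasp_force: 0.0
```

```bash
cat >> h.py <<'E'
def wcloud(c,o):
    v,u=np.indices(c["depth"].shape);d=c["depth"]
    a=(u-c["cx"])/c["fx"];b=(v-c["cy"])/c["fy"];r=np.hypot(a,b)+1e-9
    k=np.tan(np.minimum(r,1.4))/r
    P=np.stack([a*k*d,b*k*d,d],-1); H=c["hand_eye"]
    T=P@H[:3,:3].T+H[:3,3]; W=T@tool(o).T+o["eef_pos"]; W[(d==0)|(r>1.4)]=np.nan; return W
def comps(W,pix,lo,hi,ctr,rad):
    m=(W[...,2]>lo)&(W[...,2]<hi)&(np.hypot(W[...,0]-ctr[0],W[...,1]-ctr[1])<rad)
    n,L,st,_=cv2.connectedComponentsWithStats(m.astype(np.uint8))
    for i in range(1,n):
        if st[i,4]>40:
            P=W[L==i];print(lo,len(P),"mean",P.mean(0).round(4),"mid",((P.min(0)+P.max(0))/2).round(4),"ext",np.ptp(P,axis=0).round(3),pix[L==i].mean(0).round(),st[i,:4])
E
python3 - <<'E'
from h import *
from bench import ctrl
o=ctrl.get_obs();c=ctrl.camera("wrist");print(o["eef_pos"],c["fx"])
W=wcloud(c,o)
for lo,hi in((.118,.135),(.088,.104)): comps(W,c["pixels"],lo,hi,(.434,-.375),.06)
print(np.nanmedian(W[380:,:,2]))
for lo,hi in((.118,.135),(.088,.104)): comps(W,c["pixels"],lo,hi,(.469,-.216),.06)
cv2.imwrite("pics/w1.png",c["pixels"][:,:,::-1])
E
```

```text
[ 0.43254031 -0.37633575  0.20609442] 325.19226210127806
0.118 1091 mean [ 0.4374 -0.3762  0.1263] mid [ 0.4359 -0.376   0.1236] ext [0.024 0.024 0.011] [183. 141.  80.] [263 196  37  38]
0.088 5012 mean [ 0.4419 -0.3767  0.0957] mid [ 0.4361 -0.3765  0.096 ] ext [0.071 0.071 0.016] [118.  50.  33.] [236 152  92  89]
0.27434140752479386
0.118 790 mean [ 0.4725 -0.2196  0.1257] mid [ 0.472  -0.2175  0.1236] ext [0.024 0.027 0.011] [161. 126.  74.] [ 54 150  31  34]
0.088 3505 mean [ 0.4755 -0.2268  0.0956] mid [ 0.4725 -0.2166  0.096 ] ext [0.071 0.071 0.016] [84. 98. 54.] [ 57 114  70  84]
```

View pics/w1.png

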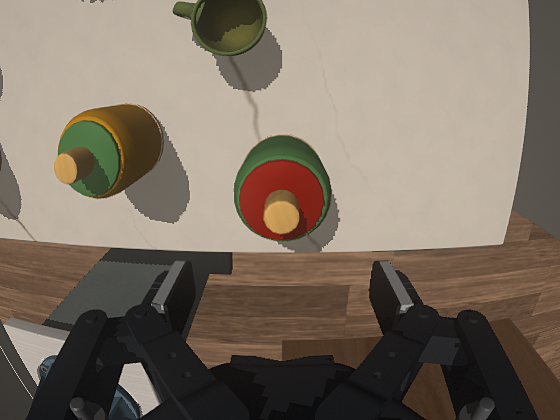

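The wrist view shows the red lid on the green jar with its knob at about (281,213), the green lid on the ochre jar with its knob at (68,167), and the cup at (228,22). The knob positions agree with the top camera to about 1 mm. I'll descend onto the red lid.

Call:
servo_tool(motion=[[[0.1,0.1,2.5,0,-1],[0.1,0.1,5,0,-1],[0.1,0.1,5,0,-1],[0.1,0.1,5,0,-1],[0.1,0.1,5,0,-1]]])

```text
time_s: 1.45
eef_pos: [0.4335, -0.3791, 0.1581]
eef_rot: [0.001, 1.0, -0.001, 0.001]
wrist_force: [-0.1, 0.8, -0.2]
opening: 1.006
grasp_force: 0.0
```

Call:
servo_tool(motion=[[[0,0,0,0,-1],[0,0,0,0,-1],[0,0,0,0,-1]]])

```text
time_s: 1.75
eef_pos: [0.4337, -0.378, 0.1572]
eef_rot: [0.0, 1.0, 0.0, 0.0]
wrist_force: [-0.2, -0.1, -0.6]
opening: 1.002
grasp_force: 0.0
```

```bash
python3 - <<'E'
from h import *
from bench import ctrl
o=ctrl.get_obs();c=ctrl.camera("wrist");o2=ctrl.get_obs();print(o["eef_pos"],o2["eef_pos"],o2["eef_rot"],c["fx"],o["dq"].round(3))
W=wcloud(c,o)
for lo,hi in((.118,.135),(.088,.104)): comps(W,c["pixels"],lo,hi,(.434,-.375),.06)
E
```

```text
[ 0.43371373 -0.37797613  0.15716484] [ 0.43365235 -0.37788005  0.15695967] [3.19814421e-04 9.99999921e-01 8.75848606e-05 2.18169144e-04] 325.19226210127806 [ 0.001  0.005  0.004 -0.001 -0.002  0.   ]
0.118 1677 mean [ 0.4379 -0.3762  0.1261] mid [ 0.4361 -0.3762  0.1237] ext [0.024 0.024 0.011] [174. 133.  74.] [255 227  47  47]
0.088 6977 mean [ 0.4445 -0.3769  0.0957] mid [ 0.4357 -0.3766  0.096 ] ext [0.07  0.071 0.016] [114.  45.  28.] [223 171 113 104]
```

Call:
servo_tool(motion=[[[0.23,-0.16,1.5,0,-1],[0.23,-0.16,3.1,0,-1],[0.23,-0.16,3.1,0,-1],[0.23,-0.16,3.1,0,-1],[0.23,-0.16,3.1,0,1]]])

```text
time_s: 2.3
eef_pos: [0.4361, -0.3763, 0.1258]
eef_rot: [0.0, 1.0, 0.0, 0.0]
wrist_force: [0.1, -0.4, 0.6]
opening: 0.857
grasp_force: 0.0
```

Call:
servo_tool(motion=[[[0,0,0,0,1],[0,0,0,0,1],[0,0,0,0,1],[0,0,0,0,1],[0,0,0,0,1]]])

```text
time_s: 2.8
eef_pos: [0.4361, -0.3765, 0.1261]
eef_rot: [0.0, 1.0, 0.0, 0.0]
wrist_force: [-0.1, 0.5, 3.9]
opening: 0.27
grasp_force: 58.8
```

Call:
servo_tool(motion=[[[0,0,-2,0,1],[0,0,-5,0,1],[0,0,-8,0,1],[0,0,-8,0,1],[0,0,-8,0,1]]])

```text
time_s: 3.3
eef_pos: [0.4358, -0.3762, 0.2056]
eef_rot: [0.0, 1.0, 0.0, 0.0]
wrist_force: [-0.1, -0.3, -1.5]
opening: 0.271
grasp_force: 58.9
```

Call:
servo_tool(motion=[[[0.5,-3,0,0,1],[1,-7,0,0,1],[1.5,-11,0,0,1],[2,-15,0,0,1],[2.4,-18,0,0,1]]])

```text
time_s: 3.8
eef_pos: [0.4586, -0.1931, 0.2032]
eef_rot: [-0.001, 1.0, 0.0, -0.002]
wrist_force: [0.1, -0.2, -1.4]
opening: 0.269
grasp_force: 59.0
```

Call:
servo_tool(motion=[[[0.2,-4,0,0,1],[0.5,-8,0,0,1],[0.5,-10.8,0,0,1],[0.5,-10.8,0,0,1],[0.5,-10.8,0,0,1]]])

```text
time_s: 4.3
eef_pos: [0.464, -0.0875, 0.2041]
eef_rot: [-0.0, 1.0, 0.001, -0.001]
wrist_force: [-0.2, 0.1, -0.1]
opening: 0.27
grasp_force: 59.1
```

```bash
python3 - <<'E'
from h import *
from bench import ctrl
o=ctrl.get_obs();c=ctrl.camera("wrist");print(o["eef_pos"],o["opening"])
W=wcloud(c,o)
print("held");comps(W,c["pixels"],.168,.184,o["eef_pos"],.06)
print("G mouth rim");comps(W,c["pixels"],.084,.1,(.436,-.376),.06)
comps(W,c["pixels"],.084,.104,(.472,-.217),.06)
comps(W,c["pixels"],.084,.104,(.4687,.0385),.06)
cv2.imwrite("pics/w2.png",c["pixels"][:,:,::-1])
E
```

```text
[ 0.46401107 -0.08746043  0.20408389] 0.2695842148853948
held
0.168 5178 mean [ 0.4799 -0.0874  0.1749] mid [ 0.4755 -0.0878  0.1767] ext [0.041 0.064 0.015] [135.  40.  29.] [222 199 121  73]
G mouth rim
0.084 896 mean [ 0.4353 -0.3555  0.0889] mid [ 0.4354 -0.3676  0.0887] ext [0.076 0.06  0.009] [62. 95. 54.] [527 193  33  66]
0.084 4379 mean [ 0.4788 -0.2048  0.0943] mid [ 0.4725 -0.2128  0.094 ] ext [0.076 0.072 0.02 ] [100. 108.  50.] [393 147  82  87]
0.084 4374 mean [0.4758 0.0287 0.0943] mid [0.4692 0.0365 0.094 ] ext [0.076 0.072 0.02 ] [123.  93.  47.] [ 92 150  81  87]
```

View pics/w2.png

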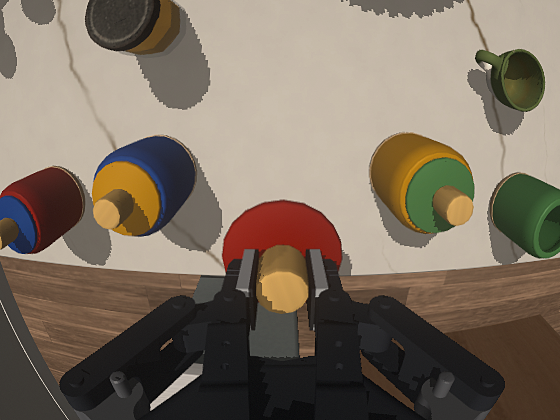

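The wrist view shows the red lid held level at (282,250). The blue and ochre jars clear it on either side at (145,190) and (425,190), and the green jar stands open at (540,220). I'll lower it to the parking spot.

Call:
servo_tool(motion=[[[0,0,4,0,1],[0,0,8,0,1],[0,0,11,0,1],[0,0,13,0,1],[0,0,14.5,0,1]]])

```text
time_s: 4.85
eef_pos: [0.4635, -0.089, 0.0581]
eef_rot: [-0.001, 1.0, -0.001, -0.001]
wrist_force: [0.2, 1.3, -1.3]
opening: 0.274
grasp_force: 59.1
```

Call:
servo_tool(motion=[[[0,0,0.6,0,1],[0,0,1.15,0,1],[0,0,1.15,0,1],[0,0,1.15,0,1]]])

```text
time_s: 5.25
eef_pos: [0.4653, -0.0886, 0.0495]
eef_rot: [0.0, 1.0, -0.0, 0.0]
wrist_force: [0.6, 0.3, -0.4]
opening: 0.268
grasp_force: 59.1
```

Call:
servo_tool(motion=[[[0,0,0.2,0,1],[0,0,0.2,0,1],[0,0,0.2,0,1]]])

```text
time_s: 5.55
eef_pos: [0.465, -0.0881, 0.0473]
eef_rot: [0.0, 1.0, 0.0, 0.0]
wrist_force: [0.2, 1.1, -0.4]
opening: 0.272
grasp_force: 59.1
```

Call:
servo_tool(motion=[[[0,0,0,0,0.3],[0,0,0,0,0],[0,0,0,0,-0.5],[0,0,0,0,-1],[0,0,0,0,-1]]])

```text
time_s: 6.05
eef_pos: [0.4648, -0.0881, 0.047]
eef_rot: [0.0, 1.0, 0.0, 0.0]
wrist_force: [0.2, -0.8, 0.5]
opening: 0.977
grasp_force: 0.0
```

Call:
servo_tool(motion=[[[0,0,-3,0,-1],[0,0,-7,0,-1],[0,0,-11,0,-1],[0,0,-14,0,-1],[0,0,-15.8,0,-1]]])

```text
time_s: 6.55
eef_pos: [0.4658, -0.0885, 0.208]
eef_rot: [0.001, 1.0, 0.0, 0.002]
wrist_force: [1.1, -1.2, -0.1]
opening: 0.998
grasp_force: 0.0
```

Call:
servo_tool(motion=[[[0.2,4,0,0,-1],[0.5,9,0,0,-1],[0.7,12.8,0,0,-1],[0.7,12.8,0,0,-1],[0.7,12.8,0,0,-1]]])

```text
time_s: 7.05
eef_pos: [0.4714, -0.2165, 0.2046]
eef_rot: [-0.0, 1.0, -0.001, -0.0]
wrist_force: [0.3, 0.3, -0.5]
opening: 0.996
grasp_force: 0.0
```

```bash
cat > m.py <<'E'
import sys
from h import *
from bench import ctrl
S=dict(R=(.4405,.182),B=(.4687,.0385),O=(.472,-.2165),G=(.436,-.3763),P=(.4648,-.0881))
def show(ks):
    o=ctrl.get_obs();c=ctrl.camera("wrist");print(o["eef_pos"].round(4),round(o["opening"],3))
    W=wcloud(c,o)
    for k in ks:
        print(k); z=-.079 if k=="P" else 0
        for lo,hi in((.118,.135),(.088,.104),(.082,.0935)): comps(W,c["pixels"],lo+z,hi+z,S[k],.05)
    return o,c,W
if __name__=="__main__": show(sys.argv[1])
E
python3 m.py OGP
```

```text
[ 0.4714 -0.2165  0.2046] 0.996
O
0.118 1089 mean [ 0.4738 -0.2165  0.1261] mid [ 0.4723 -0.2166  0.1234] ext [0.024 0.024 0.011] [174. 135.  77.] [264 200  37  38]
0.088 5029 mean [ 0.4794 -0.2152  0.0956] mid [ 0.4727 -0.2152  0.0959] ext [0.071 0.071 0.016] [ 90. 105.  55.] [234 156  93  88]
0.082 1785 mean [ 0.4907 -0.213   0.0884] mid [ 0.4738 -0.2154  0.0878] ext [0.074 0.077 0.011] [140.  99.  31.] [232 151  98  91]
G
0.088 1562 mean [ 0.4382 -0.3728  0.0906] mid [ 0.436  -0.3759  0.0906] ext [0.071 0.072 0.005] [64. 97. 56.] [424 202  68  73]
0.082 2351 mean [ 0.4408 -0.3696  0.0889] mid [ 0.4367 -0.3749  0.0876] ext [0.075 0.074 0.011] [60. 90. 53.] [420 197  72  78]
P
0.03899999999999999 503 mean [ 0.4659 -0.0903  0.0469] mid [ 0.4648 -0.0888  0.0444] ext [0.024 0.024 0.011] [168. 131.  77.] [137 180  25  27]
0.008999999999999994 1957 mean [ 0.4684 -0.0936  0.0179] mid [ 0.4644 -0.0882  0.0187] ext [0.064 0.064 0.012] [118.  44.  35.] [131 155  57  60]
```

Call:
servo_tool(motion=[[[0.1,0,3,0,-1],[0.1,0,6,0,-1],[0.1,0,7.8,0,-1],[0.1,0,7.8,0,-1],[0.1,0,7.8,0,-1]]])

```text
time_s: 7.6
eef_pos: [0.4729, -0.215, 0.1272]
eef_rot: [-0.0, 1.0, 0.001, -0.0]
wrist_force: [1.2, 0.1, 0.3]
opening: 0.999
grasp_force: 0.0
```

Call:
servo_tool(motion=[[[0,0,0,0,0],[0,0,0,0,1],[0,0,0,0,1],[0,0,0,0,1],[0,0,0,0,1]]])

```text
time_s: 8.1
eef_pos: [0.4732, -0.2165, 0.1278]
eef_rot: [0.0, 1.0, -0.0, 0.001]
wrist_force: [-0.5, 0.6, 4.4]
opening: 0.269
grasp_force: 58.7
```

Call:
servo_tool(motion=[[[0,0,0,0,1],[0,0,-2,0,1],[0,0,-5,0,1],[0,0,-8,0,1],[0,0,-8,0,1]]])

```text
time_s: 8.6
eef_pos: [0.4748, -0.2177, 0.2111]
eef_rot: [0.002, 1.0, -0.0, 0.003]
wrist_force: [1.3, -0.8, -0.1]
opening: 0.275
grasp_force: 58.8
```

Call:
servo_tool(motion=[[[-1,4,0,0,1],[-2,8,0,0,1],[-3,12,0,0,1],[-3.65,15,0,0,1],[-3.65,15.95,0,0,1]]])

```text
time_s: 9.1
eef_pos: [0.4347, -0.3782, 0.2056]
eef_rot: [-0.0, 1.0, -0.002, -0.001]
wrist_force: [-0.2, 0.5, -1.5]
opening: 0.271
grasp_force: 59.1
```

Call:
servo_tool(motion=[[[0,0,0,0,1],[0,0,0,0,1],[0,0,2.5,0,1],[0,0,4.5,0,1],[0,0,4.5,0,1]]])

```text
time_s: 9.6
eef_pos: [0.4354, -0.3721, 0.1587]
eef_rot: [-0.003, 1.0, 0.001, -0.002]
wrist_force: [-0.5, 0.6, -1.2]
opening: 0.271
grasp_force: 59.1
```

Call:
servo_tool(motion=[[[0,0,0,0,1],[0,0,0,0,1]]])

```text
time_s: 9.8
eef_pos: [0.4371, -0.3756, 0.1633]
eef_rot: [0.001, 1.0, 0.001, 0.001]
wrist_force: [-0.0, -0.1, -0.6]
opening: 0.27
grasp_force: 59.1
```

```bash
python3 - <<'E'
from m import *
o,c,W=show("G")
z=o["eef_pos"][2]-.127
comps(W,c["pixels"],.094+z,.099+z,o["eef_pos"],.045)
print(delta(o,[.4368,-.376,.1275]))
E
```

```text
[ 0.4371 -0.3756  0.1633] 0.27
G
0.118 4905 mean [ 0.4524 -0.3756  0.1323] mid [ 0.4474 -0.3759  0.131 ] ext [0.042 0.064 0.008] [ 72. 108.  62.] [223 200 119  72]
0.088 1797 mean [ 0.4579 -0.3771  0.0907] mid [ 0.4514 -0.3766  0.0905] ext [0.039 0.071 0.005] [ 70. 104.  61.] [229 174 109  59]
0.082 2772 mean [ 0.4589 -0.3769  0.0888] mid [ 0.4511 -0.3765  0.0875] ext [0.046 0.077 0.011] [66. 97. 58.] [226 167 115  68]
0.1303281500611959 4649 mean [ 0.452  -0.3756  0.1325] mid [ 0.4483 -0.3759  0.1328] ext [0.04  0.063 0.005] [ 73. 109.  63.] [223 201 119  70]
[-0.04  0.04  3.58]
```

Call:
servo_tool(motion=[[[0,0,1,0,1],[0,0,2,0,1],[0,0,2.8,0,1],[0,0,3.4,0,1],[0,0,3.4,0,1]]])

```text
time_s: 10.35
eef_pos: [0.4364, -0.3758, 0.1279]
eef_rot: [-0.0, 1.0, -0.0, 0.0]
wrist_force: [0.2, -0.3, -1.4]
opening: 0.271
grasp_force: 59.0
```

Call:
servo_tool(motion=[[[0,0,0.1,0,1],[0,0,0.15,0,1],[0,0,0.15,0,1]]])

```text
time_s: 10.65
eef_pos: [0.4365, -0.3759, 0.1278]
eef_rot: [0.0, 1.0, 0.0, 0.0]
wrist_force: [-4.1, 3.6, 11.2]
opening: 0.27
grasp_force: 60.4
```

Call:
servo_tool(motion=[[[0,0,0,0,0.3],[0,0,0,0,-0.3],[0,0,0,0,-1],[0,0,0,0,-1],[0,0,-2,0,-1]]])

```text
time_s: 11.15
eef_pos: [0.4349, -0.3739, 0.1436]
eef_rot: [-0.002, 1.0, -0.0, -0.002]
wrist_force: [-0.2, -0.7, 0.0]
opening: 0.99
grasp_force: 0.0
```

Call:
servo_tool(motion=[[[0,0,-4,0,-1],[0,0,-6,0,-1],[0.5,-4,-6,0,-1],[0.9,-9,-6,0,-1],[1.2,-13,-6,0,-1]]])

```text
time_s: 11.65
eef_pos: [0.4481, -0.2438, 0.2063]
eef_rot: [-0.0, 1.0, -0.0, 0.0]
wrist_force: [-0.2, 0.7, -0.3]
opening: 0.997
grasp_force: 0.0
```

Call:
servo_tool(motion=[[[0.3,-5,0,0,-1],[0.7,-10,0,0,-1],[1.1,-15,0,0,-1],[1.5,-20,0,0,-1],[2,-24,0,0,-1]]])

```text
time_s: 12.15
eef_pos: [0.4678, -0.0031, 0.2065]
eef_rot: [-0.0, 1.0, 0.0, 0.0]
wrist_force: [0.6, 0.2, -0.8]
opening: 0.998
grasp_force: 0.0
```

Call:
servo_tool(motion=[[[0,-3,0,0,-1],[0,-4.4,0,0,-1],[0,-4.4,0,0,-1],[0,-4.4,0,0,-1],[0,-4.4,0,0,-1]]])

```text
time_s: 12.65
eef_pos: [0.4684, 0.0376, 0.2064]
eef_rot: [0.0, 1.0, -0.0, -0.0]
wrist_force: [0.4, 0.8, 0.5]
opening: 0.998
grasp_force: 0.0
```

```bash
python3 - <<'E'
from m import *
o,c,W=show("BROP")
print(delta(o,[.4687,.0385,.128]))
E
```

```text
[0.4684 0.0376 0.2064] 0.998
B
0.118 1062 mean [0.4704 0.0398 0.1262] mid [0.4691 0.0399 0.1236] ext [0.024 0.024 0.011] [181. 140.  79.] [260 200  37  37]
0.088 4980 mean [0.476  0.0392 0.0957] mid [0.47   0.0395 0.0959] ext [0.071 0.071 0.016] [143. 105.  44.] [233 155  93  88]
0.082 1762 mean [0.4875 0.0367 0.0883] mid [0.4713 0.0395 0.0878] ext [0.073 0.077 0.011] [47. 58. 93.] [231 150  97  90]
R
0.118 698 mean [0.4424 0.1819 0.1255] mid [0.4408 0.1841 0.1234] ext [0.024 0.024 0.011] [158. 123.  72.] [ 83 233  30  32]
0.088 3217 mean [0.4481 0.1748 0.0954] mid [0.4416 0.1821 0.096 ] ext [0.071 0.07  0.016] [55. 52. 83.] [ 82 192  71  76]
0.082 1468 mean [0.4562 0.1651 0.0882] mid [0.4424 0.181  0.0877] ext [0.076 0.073 0.011] [93. 32. 28.] [ 84 187  75  79]
O
0.088 1105 mean [ 0.4738 -0.2086  0.0905] mid [ 0.473  -0.2138  0.0904] ext [0.071 0.07  0.005] [155. 106.  15.] [512 162  48  69]
0.082 1774 mean [ 0.4752 -0.2052  0.0885] mid [ 0.4726 -0.2121  0.0874] ext [0.077 0.073 0.011] [141.  96.  16.] [507 158  53  74]
P
0.03899999999999999 508 mean [ 0.466  -0.0861  0.047 ] mid [ 0.4649 -0.0874  0.0449] ext [0.024 0.025 0.012] [178. 139.  81.] [400 177  26  26]
0.008999999999999994 1982 mean [ 0.4684 -0.0828  0.0178] mid [ 0.4646 -0.0879  0.0184] ext [0.064 0.065 0.013] [125.  43.  34.] [373 151  58  60]
[ 0.03 -0.1   7.84]
```

Call:
servo_tool(motion=[[[0.1,-0.2,3,0,-1],[0.1,-0.2,6,0,-1],[0.1,-0.2,7.8,0,-1],[0.1,-0.2,7.8,0,-1],[0.1,-0.2,7.8,0,-1]]])

```text
time_s: 13.2
eef_pos: [0.4695, 0.0397, 0.1287]
eef_rot: [-0.0, 1.0, -0.001, -0.0]
wrist_force: [0.0, 0.1, 0.7]
opening: 1.0
grasp_force: 0.0
```

Call:
servo_tool(motion=[[[0,0,0,0,0],[0,0,0,0,1],[0,0,0,0,1],[0,0,0,0,1],[0,0,0,0,1]]])

```text
time_s: 13.7
eef_pos: [0.4699, 0.0403, 0.1292]
eef_rot: [0.0, 1.0, 0.0, 0.001]
wrist_force: [-1.0, -0.2, 3.7]
opening: 0.267
grasp_force: 58.6
```

Call:
servo_tool(motion=[[[0,0,0,0,1],[0,0,-2,0,1],[0,0,-5,0,1],[0,0,-8,0,1],[0,0,-8,0,1]]])

```text
time_s: 14.2
eef_pos: [0.4717, 0.0401, 0.2124]
eef_rot: [0.001, 1.0, 0.0, 0.004]
wrist_force: [0.2, 0.1, -1.7]
opening: 0.269
grasp_force: 58.8
```

Call:
servo_tool(motion=[[[0,4,0,0,1],[0.1,8.5,0,0,1],[0.2,13,0,0,1],[0.3,17.5,0,0,1],[0.3,21,0,0,1]]])

```text
time_s: 14.7
eef_pos: [0.4715, -0.1717, 0.2073]
eef_rot: [-0.0, 1.0, -0.0, -0.001]
wrist_force: [0.9, 0.3, -0.5]
opening: 0.27
grasp_force: 59.1
```

Call:
servo_tool(motion=[[[0,3,0,0,1],[0,4.6,0,0,1],[0,4.6,0,0,1],[0,4.6,2.5,0,1],[0,4.6,4.5,0,1]]])

```text
time_s: 15.2
eef_pos: [0.4722, -0.2142, 0.1625]
eef_rot: [-0.0, 1.0, 0.0, -0.0]
wrist_force: [-0.9, 0.1, -0.5]
opening: 0.27
grasp_force: 59.1
```

Call:
servo_tool(motion=[[[0,0,0,0,1],[0,0,0,0,1],[0,0,0,0,1]]])

```text
time_s: 15.5
eef_pos: [0.473, -0.2153, 0.1646]
eef_rot: [0.0, 1.0, 0.0, 0.001]
wrist_force: [0.2, 0.0, -1.2]
opening: 0.272
grasp_force: 59.1
```

```bash
python3 - <<'E'
from m import *
o,c,W=show("OG")
z=o["eef_pos"][2]-.1287
comps(W,c["pixels"],.094+z,.099+z,o["eef_pos"],.045)
print(delta(o,[.4732,-.216,.1287]))
E
```

```text
[ 0.473  -0.2153  0.1646] 0.272
O
0.118 4940 mean [ 0.4882 -0.2154  0.1321] mid [ 0.484  -0.2157  0.131 ] ext [0.04  0.064 0.008] [166. 114.  20.] [223 199 119  70]
0.088 1825 mean [ 0.4947 -0.2153  0.0907] mid [ 0.4886 -0.2155  0.0906] ext [0.039 0.071 0.005] [159. 110.  24.] [228 171 108  59]
0.082 2793 mean [ 0.4958 -0.2154  0.0888] mid [ 0.4882 -0.2154  0.0876] ext [0.046 0.077 0.011] [148. 103.  25.] [225 164 114  68]
G
0.118 757 mean [ 0.4378 -0.3725  0.1252] mid [ 0.4359 -0.3756  0.1232] ext [0.025 0.025 0.01 ] [155. 120.  67.] [486 268  33  35]
0.088 3433 mean [ 0.4432 -0.366   0.0954] mid [ 0.4369 -0.3751  0.096 ] ext [0.069 0.07  0.016] [64. 95. 54.] [443 222  74  79]
0.082 1621 mean [ 0.451  -0.3567  0.0878] mid [ 0.4378 -0.3726  0.0877] ext [0.073 0.07  0.011] [58. 87. 51.] [437 216  79  85]
0.12988843420462284 4715 mean [ 0.4877 -0.2154  0.1322] mid [ 0.4843 -0.2156  0.1324] ext [0.04  0.064 0.005] [168. 116.  20.] [223 200 119  69]
[0.02 0.06 3.59]
```

Call:
servo_tool(motion=[[[0.1,0,1,0,1],[0.1,0,2,0,1],[0.1,0,2.8,0,1],[0.1,0,3.4,0,1],[0.1,0,3.4,0,1]]])

```text
time_s: 16.05
eef_pos: [0.4735, -0.2158, 0.1294]
eef_rot: [0.0, 1.0, -0.0, 0.0]
wrist_force: [-0.6, 0.2, -0.8]
opening: 0.269
grasp_force: 58.9
```

Call:
servo_tool(motion=[[[0,0,0.1,0,1],[0,0,0.2,0,1],[0,0,0.2,0,1]]])

```text
time_s: 16.35
eef_pos: [0.4738, -0.216, 0.1292]
eef_rot: [0.0, 1.0, 0.0, 0.0]
wrist_force: [-5.1, 3.2, 16.8]
opening: 0.269
grasp_force: 60.8
```

Call:
servo_tool(motion=[[[0,0,0,0,0.3],[0,0,0,0,-0.3],[0,0,0,0,-1],[0,0,0,0,-1],[0,0,-2,0,-1]]])

```text
time_s: 16.85
eef_pos: [0.4715, -0.2143, 0.1449]
eef_rot: [-0.002, 1.0, -0.0, -0.002]
wrist_force: [0.3, -0.2, 0.7]
opening: 0.997
grasp_force: 0.0
```

Call:
servo_tool(motion=[[[0,0,-4,0,-1],[0,0,-6,0,-1],[0,-4,-6,0,-1],[0,-9,-6,0,-1],[0,-13,-6,0,-1]]])

```text
time_s: 17.35
eef_pos: [0.4729, -0.0839, 0.2074]
eef_rot: [-0.0, 1.0, -0.0, 0.0]
wrist_force: [0.9, 0.0, -0.4]
opening: 0.998
grasp_force: 0.0
```

Call:
servo_tool(motion=[[[-0.6,-5,0,0,-1],[-1.2,-10,0,0,-1],[-1.8,-15,0,0,-1],[-2.4,-20,0,0,-1],[-3,-24,0,0,-1]]])

```text
time_s: 17.85
eef_pos: [0.4425, 0.1567, 0.2075]
eef_rot: [-0.0, 1.0, 0.0, 0.0]
wrist_force: [-0.3, -0.8, -0.2]
opening: 0.999
grasp_force: 0.0
```

Call:
servo_tool(motion=[[[-0.3,-2,0,0,-1],[-0.3,-2.9,0,0,-1],[-0.3,-2.9,0,0,-1],[-0.3,-2.9,0,0,-1],[-0.3,-2.9,0,0,-1]]])

```text
time_s: 18.35
eef_pos: [0.4406, 0.1822, 0.2074]
eef_rot: [0.0, 1.0, -0.001, -0.0]
wrist_force: [-0.0, 0.0, 0.6]
opening: 0.999
grasp_force: 0.0
```

```bash
python3 m.py RB
```

```text
[0.4406 0.1822 0.2074] 0.999
R
0.118 1057 mean [0.4423 0.1845 0.1262] mid [0.4408 0.1846 0.1237] ext [0.024 0.024 0.011] [187. 145.  84.] [260 200  37  37]
0.088 4943 mean [0.4484 0.1836 0.0956] mid [0.4421 0.1838 0.0958] ext [0.071 0.071 0.016] [61. 60. 98.] [234 155  92  88]
0.082 1775 mean [0.4605 0.1809 0.0883] mid [0.4432 0.1838 0.0878] ext [0.074 0.076 0.011] [114.  41.  36.] [232 150  96  90]
B
0.088 1985 mean [0.4706 0.0434 0.0907] mid [0.4691 0.0397 0.0905] ext [0.071 0.071 0.005] [ 34.  58. 108.] [415 126  74  84]
0.082 2810 mean [0.4721 0.0472 0.0891] mid [0.4691 0.0412 0.0875] ext [0.077 0.074 0.011] [ 33.  55. 101.] [410 122  79  89]
```

Knob at (.4408,.1846), so dy is −0.2 cm.

Call:
servo_tool(motion=[[[0,-0.2,3,0,-1],[0,-0.2,6,0,-1],[0,-0.2,7.9,0,-1],[0,-0.2,7.9,0,-1],[0,-0.2,7.9,0,-1]]])

```text
time_s: 18.9
eef_pos: [0.4406, 0.1848, 0.1288]
eef_rot: [0.0, 1.0, -0.001, -0.0]
wrist_force: [-0.4, 1.2, 0.5]
opening: 1.0
grasp_force: 0.0
```

Call:
servo_tool(motion=[[[0,0,0,0,0],[0,0,0,0,1],[0,0,0,0,1],[0,0,0,0,1],[0,0,0,0,1]]])

```text
time_s: 19.4
eef_pos: [0.4408, 0.1855, 0.1293]
eef_rot: [-0.0, 1.0, 0.0, 0.001]
wrist_force: [0.1, -1.0, 5.4]
opening: 0.267
grasp_force: 58.7
```

Call:
servo_tool(motion=[[[0,0,0,0,1],[0,0,-2,0,1],[0,0,-5,0,1],[0,0,-8,0,1],[0,0,-8,0,1]]])

```text
time_s: 19.9
eef_pos: [0.4427, 0.1859, 0.2125]
eef_rot: [-0.001, 1.0, 0.0, 0.004]
wrist_force: [-0.1, 0.5, -0.6]
opening: 0.267
grasp_force: 58.8
```

Call:
servo_tool(motion=[[[0.8,4,0,0,1],[1.6,8,0,0,1],[2.4,12,0,0,1],[2.9,14.6,0,0,1],[2.9,14.6,0,0,1]]])

```text
time_s: 20.4
eef_pos: [0.4694, 0.0366, 0.2075]
eef_rot: [0.0, 1.0, -0.002, -0.001]
wrist_force: [-0.7, 0.1, -1.2]
opening: 0.274
grasp_force: 59.2
```

Call:
servo_tool(motion=[[[0,0,2.5,0,1],[0,0,4.5,0,1],[0,0,4.5,0,1],[0,0,4.5,0,1],[0,0,4.5,0,1]]])

```text
time_s: 20.9
eef_pos: [0.4698, 0.0397, 0.1643]
eef_rot: [0.0, 1.0, 0.0, 0.001]
wrist_force: [-0.1, 1.0, -0.5]
opening: 0.268
grasp_force: 59.2
```

```bash
python3 m.py BR
```

```text
[0.4698 0.0397 0.1643] 0.268
B
0.118 5053 mean [0.4855 0.0396 0.1318] mid [0.4815 0.0395 0.1308] ext [0.041 0.064 0.008] [ 37.  65. 120.] [223 197 119  72]
0.088 1784 mean [0.4919 0.0391 0.0908] mid [0.4864 0.0395 0.0907] ext [0.036 0.071 0.005] [ 39.  64. 116.] [228 172 109  56]
0.082 2754 mean [0.493  0.0392 0.0888] mid [0.4858 0.0394 0.0877] ext [0.045 0.077 0.011] [ 40.  61. 108.] [225 164 115  67]
R
0.088 2059 mean [0.4449 0.1795 0.0907] mid [0.4422 0.1829 0.0906] ext [0.071 0.071 0.005] [124.  33.  24.] [ 59 211  78  83]
0.082 3135 mean [0.4472 0.1762 0.0888] mid [0.4424 0.1815 0.0876] ext [0.075 0.074 0.011] [108.  32.  24.] [ 59 206  84  88]
```

Call:
servo_tool(motion=[[[-0.05,0,1,0,1],[-0.05,0,2,0,1],[-0.05,0,2.8,0,1],[-0.05,0,3.3,0,1],[-0.05,0,3.3,0,1]]])

```text
time_s: 21.45
eef_pos: [0.4686, 0.0394, 0.1298]
eef_rot: [-0.0, 1.0, -0.0, -0.0]
wrist_force: [0.9, -0.3, -1.7]
opening: 0.274
grasp_force: 59.3
```

Call:
servo_tool(motion=[[[0,0,0.1,0,1],[0,0,0.2,0,1],[0,0,0.2,0,1]]])

```text
time_s: 21.75
eef_pos: [0.4691, 0.0393, 0.1293]
eef_rot: [0.0, 1.0, 0.0, 0.0]
wrist_force: [-3.9, -0.1, 7.9]
opening: 0.27
grasp_force: 60.1
```

Call:
servo_tool(motion=[[[0,0,0,0,0.3],[0,0,0,0,-0.3],[0,0,0,0,-1],[0,0,0,0,-1],[0,0,-2,0,-1]]])

```text
time_s: 22.25
eef_pos: [0.4667, 0.0396, 0.1463]
eef_rot: [-0.0, 1.0, -0.0, -0.003]
wrist_force: [0.1, 0.7, 1.0]
opening: 0.991
grasp_force: 0.0
```

Call:
servo_tool(motion=[[[0,0,-4,0,-1],[0,0,-6,0,-1],[-0.2,4,-6,0,-1],[-0.4,9,-6,0,-1],[-0.4,12.7,-6,0,-1]]])

```text
time_s: 22.75
eef_pos: [0.4647, -0.0895, 0.2089]
eef_rot: [0.0, 1.0, 0.0, 0.0]
wrist_force: [0.5, 0.1, -0.1]
opening: 0.996
grasp_force: 0.0
```

Call:
servo_tool(motion=[[[0,0,0,0,-1],[0,0,0,0,-1],[0,0,0,0,-1]]])

```text
time_s: 23.05
eef_pos: [0.4646, -0.0868, 0.2082]
eef_rot: [-0.0, 1.0, 0.0, -0.0]
wrist_force: [-0.5, 0.2, -0.1]
opening: 0.996
grasp_force: 0.0
```

```bash
python3 m.py PBO
```

```text
[ 0.4646 -0.0868  0.2082] 0.996
P
0.03899999999999999 579 mean [ 0.4658 -0.0883  0.0474] mid [ 0.4649 -0.0883  0.0447] ext [0.023 0.025 0.011] [185. 143.  83.] [270 171  28  28]
0.008999999999999994 2489 mean [ 0.4678 -0.088   0.0179] mid [ 0.4645 -0.088   0.0191] ext [0.064 0.064 0.012] [129.  47.  38.] [251 145  65  63]
B
0.118 820 mean [0.4702 0.0365 0.1258] mid [0.4693 0.0388 0.1234] ext [0.024 0.025 0.011] [163. 127.  74.] [ 98 193  32  35]
0.088 3698 mean [0.475  0.0302 0.0956] mid [0.4695 0.0388 0.096 ] ext [0.071 0.071 0.016] [37. 57. 99.] [ 95 153  76  83]
0.082 1528 mean [0.4816 0.0207 0.0881] mid [0.4692 0.0363 0.0878] ext [0.077 0.072 0.011] [35. 48. 80.] [ 96 149  81  87]
O
0.118 821 mean [ 0.4742 -0.2134  0.1258] mid [ 0.4732 -0.2152  0.1234] ext [0.024 0.024 0.011] [174. 135.  77.] [439 189  32  34]
0.088 3703 mean [ 0.4777 -0.2061  0.0956] mid [ 0.473  -0.2138  0.096 ] ext [0.071 0.069 0.016] [164. 113.  22.] [397 150  76  82]
0.082 1544 mean [ 0.4823 -0.1953  0.0881] mid [ 0.4723 -0.2131  0.0877] ext [0.077 0.074 0.011] [147. 102.  25.] [391 146  80  87]
```

Call:
servo_tool(motion=[[[0,0.14,4,0,-1],[0,0.14,8,0,-1],[0,0.14,11.5,0,-1],[0,0.14,14,0,-1],[0,0.14,15.5,0,-1]]])

```text
time_s: 23.6
eef_pos: [0.4634, -0.087, 0.0511]
eef_rot: [-0.001, 1.0, 0.001, -0.002]
wrist_force: [0.3, 0.0, -0.0]
opening: 0.999
grasp_force: 0.0
```

Call:
servo_tool(motion=[[[0,0,0.4,0,-1],[0,0,0.4,0,-1],[0,0,0.4,0,-1]]])

```text
time_s: 23.9
eef_pos: [0.4656, -0.0888, 0.0504]
eef_rot: [0.0, 1.0, 0.001, 0.001]
wrist_force: [1.1, -0.7, 0.8]
opening: 1.001
grasp_force: 0.0
```

Call:
servo_tool(motion=[[[0,0,0.15,0,-1],[0,0,0.15,0,0],[0,0,0.15,0,1],[0,0,0.15,0,1],[0,0,0.15,0,1]]])

```text
time_s: 24.4
eef_pos: [0.4648, -0.0891, 0.0481]
eef_rot: [0.0, 1.0, -0.0, 0.0]
wrist_force: [-0.1, -0.4, 0.4]
opening: 0.332
grasp_force: 0.0
```

Call:
servo_tool(motion=[[[0,0,0,0,1],[0,0,0,0,1],[0,0,-2,0,1],[0,0,-5,0,1],[0,0,-9,0,1]]])

```text
time_s: 24.9
eef_pos: [0.463, -0.0883, 0.137]
eef_rot: [-0.001, 1.0, -0.0, -0.002]
wrist_force: [0.8, -1.4, -1.7]
opening: 0.267
grasp_force: 58.9
```

Call:
servo_tool(motion=[[[0,0,-4,0,1],[0,0,-6.8,0,1],[0,0,-6.8,0,1],[0,0,-6.8,0,1]]])

```text
time_s: 25.3
eef_pos: [0.4647, -0.089, 0.2059]
eef_rot: [0.0, 1.0, 0.0, 0.0]
wrist_force: [-0.5, -0.6, -1.4]
opening: 0.269
grasp_force: 58.9
```

TCP at (.4647,−.089); the target for the red jar is about (.4417,.1833).

Call:
servo_tool(motion=[[[-0.3,-4,0,0,1],[-0.7,-8.5,0,0,1],[-1.1,-13,0,0,1],[-1.5,-17.5,0,0,1],[-1.9,-22,0,0,1]]])

```text
time_s: 25.8
eef_pos: [0.4439, 0.1325, 0.2037]
eef_rot: [0.0, 1.0, -0.0, -0.002]
wrist_force: [1.3, -0.4, -0.3]
opening: 0.271
grasp_force: 59.0
```

Call:
servo_tool(motion=[[[-0.4,-3.5,0,0,1],[-0.4,-5.2,0,0,1],[-0.4,-5.2,0,0,1],[-0.4,-5.2,2.5,0,1],[-0.4,-5.2,4.5,0,1]]])

```text
time_s: 26.3
eef_pos: [0.441, 0.1822, 0.1589]
eef_rot: [0.0, 1.0, 0.0, -0.001]
wrist_force: [0.8, 0.1, -0.8]
opening: 0.269
grasp_force: 59.1
```

Call:
servo_tool(motion=[[[0,0,0,0,1],[0,0,0,0,1],[0,0,0,0,1]]])

```text
time_s: 26.6
eef_pos: [0.4423, 0.1826, 0.1616]
eef_rot: [-0.0, 1.0, -0.0, 0.0]
wrist_force: [0.2, -0.1, -1.3]
opening: 0.266
grasp_force: 59.1
```

```bash
python3 m.py R
```

```text
[0.4423 0.1826 0.1616] 0.266
R
0.118 5065 mean [0.4584 0.1825 0.131 ] mid [0.4536 0.1824 0.1302] ext [0.042 0.064 0.009] [133.  32.  21.] [222 198 120  74]
0.088 1813 mean [0.4643 0.185  0.0907] mid [0.4578 0.184  0.0906] ext [0.038 0.071 0.005] [128.  35.  26.] [225 173 110  60]
0.082 2797 mean [0.4653 0.1847 0.0888] mid [0.4568 0.1841 0.0876] ext [0.047 0.077 0.011] [120.  36.  28.] [222 166 116  69]
```

Call:
servo_tool(motion=[[[-0.07,-0.15,1,0,1],[-0.07,-0.15,2,0,1],[-0.07,-0.15,2.7,0,1],[-0.07,-0.15,3.2,0,1],[-0.07,-0.15,3.2,0,1]]])

```text
time_s: 27.15
eef_pos: [0.4406, 0.1844, 0.1281]
eef_rot: [0.0, 1.0, 0.0, -0.001]
wrist_force: [0.6, -0.3, -1.1]
opening: 0.272
grasp_force: 59.2
```

Call:
servo_tool(motion=[[[0,0,0.1,0,1],[0,0,0.2,0,1],[0,0,0.2,0,1]]])

```text
time_s: 27.45
eef_pos: [0.4413, 0.1845, 0.1273]
eef_rot: [-0.0, 1.0, 0.0, 0.0]
wrist_force: [-1.2, 0.1, -0.4]
opening: 0.272
grasp_force: 59.2
```

Call:
servo_tool(motion=[[[0,0,0.1,0,1],[0,0,0.15,0,1],[0,0,0.15,0,1]]])

```text
time_s: 27.75
eef_pos: [0.4419, 0.1846, 0.1273]
eef_rot: [-0.0, 1.0, 0.0, 0.001]
wrist_force: [-5.7, -1.0, 13.6]
opening: 0.268
grasp_force: 60.5
```

Seated. Now release, retreat upward and inspect.

Call:
servo_tool(motion=[[[0,0,0,0,0.3],[0,0,0,0,-0.3],[0,0,0,0,-1],[0,0,0,0,-1],[0,0,-2,0,-1]]])

```text
time_s: 28.25
eef_pos: [0.4389, 0.1841, 0.1432]
eef_rot: [0.0, 1.0, -0.0, -0.003]
wrist_force: [-0.2, 0.3, 1.0]
opening: 0.993
grasp_force: 0.0
```

Call:
servo_tool(motion=[[[0,0,-4,0,-1],[-2,0,-8,0,-1],[-5,0,-11,0,-1],[-8,0,-13,0,-1],[-8,0,-13,0,-1]]])

```text
time_s: 28.75
eef_pos: [0.3601, 0.185, 0.2785]
eef_rot: [-0.001, 1.0, 0.001, 0.003]
wrist_force: [0.2, 0.6, -0.6]
opening: 0.998
grasp_force: 0.0
```

Call:
servo_tool(motion=[[[0,0,0,0,-1],[0,0,0,0,-1],[0,0,0,0,-1],[0,0,0,0,-1],[0,0,0,0,-1]]])

```text
time_s: 29.25
eef_pos: [0.3611, 0.1843, 0.2748]
eef_rot: [0.0, 1.0, -0.0, -0.001]
wrist_force: [-0.3, -0.4, 0.0]
opening: 1.0
grasp_force: 0.0
```

```bash
python3 - <<'E'
from m import *
o,c,W=show("RB")
for n in("top","scene"):
    c=ctrl.camera(n);print(n)
    cv2.imwrite(f"pics/{n}1.png",c["pixels"][:,:,::-1]);W=cloud(c)
    for k in "RBOG":
        print(k); comps(W,c["pixels"],.118,.135,S[k],.05); comps(W,c["pixels"],.088,.104,S[k],.05)
    if n=="top": print(W[175,234],W[197,375])
E
```

```text
[0.3611 0.1843 0.2748] 1.0
R
0.118 701 mean [0.4418 0.1847 0.1268] mid [0.4417 0.1848 0.1262] ext [0.025 0.024 0.006] [216. 170.  97.] [266  80  31  31]
0.088 3867 mean [0.4417 0.1837 0.0958] mid [0.4416 0.1839 0.0941] ext [0.071 0.072 0.012] [143.  48.  38.] [243  57  79  76]
0.082 1305 mean [0.4401 0.1817 0.0884] mid [0.4415 0.1835 0.0877] ext [0.076 0.077 0.011] [114.  44.  36.] [242  55  82  80]
B
0.118 582 mean [0.4683 0.0417 0.1261] mid [0.4685 0.0398 0.1237] ext [0.024 0.025 0.011] [200. 156.  89.] [431  61  28  27]
0.088 2787 mean [0.4677 0.0479 0.0956] mid [0.469  0.0399 0.096 ] ext [0.072 0.071 0.016] [ 34.  63. 117.] [396  39  65  72]
0.082 1071 mean [0.4671 0.0589 0.0881] mid [0.469  0.0438 0.0877] ext [0.077 0.07  0.011] [ 33.  55. 101.] [391  37  65  76]
top
R
0.118 87 mean [0.4415 0.1836 0.1248] mid [0.4415 0.1839 0.1247] ext [0.022 0.023 0.011] [184. 149. 109.] [163 239  10  10]
0.088 505 mean [0.4407 0.1808 0.0943] mid [0.4413 0.1827 0.0946] ext [0.068 0.07  0.013] [124.  62.  57.] [158 231  29  28]
B
0.118 82 mean [0.4682 0.0385 0.1251] mid [0.4683 0.0386 0.1236] ex
[... 1102 characters left out ...]
0.024 0.024 0.01 ] [167. 141.  97.] [217 187  11   7]
0.088 333 mean [0.4563 0.0317 0.0948] mid [0.464  0.039  0.0959] ext [0.066 0.069 0.016] [ 51.  71. 106.] [207 197  32  15]
O
0.118 95 mean [ 0.4678 -0.2172  0.124 ] mid [ 0.4702 -0.2162  0.123 ] ext [0.026 0.024 0.01 ] [174. 149. 104.] [325 208  13   9]
0.088 446 mean [ 0.4588 -0.22    0.0948] mid [ 0.4677 -0.2159  0.0957] ext [0.066 0.07  0.015] [168. 133.  80.] [312 218  36  18]
G
0.118 124 mean [ 0.4298 -0.3765  0.1241] mid [ 0.4317 -0.3754  0.1232] ext [0.025 0.024 0.009] [177. 153. 106.] [400 232  15  11]
0.088 589 mean [ 0.4214 -0.379   0.0948] mid [ 0.4311 -0.3764  0.0959] ext [0.068 0.069 0.016] [ 89. 116.  79.] [385 243  41  22]
```

View pics/scene1.png

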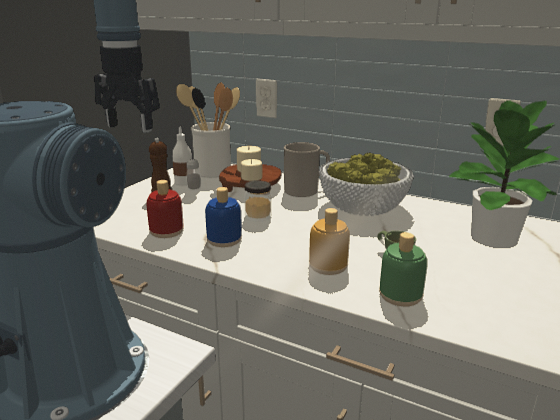

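The scene view shows each lid seated on its own jar: red (164,208), blue (223,215), ochre (330,242), green (404,268). The heights match the start, and the cup, honey jar and arm are clear.

```bash
python3 -c "
from bench import ctrl
print(ctrl.hand_in())"
```

```text
the job is handed in; nothing more can be done
None
```

All four lids are seated on the jars of their own colour, with the jars, espresso cup and honey jar where they stood, and the job was handed in at about 29 s; hand-in returned no verdict.

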